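# Tighten the eye bolt of a small book press with a tommy bar

### The arm

A 7-joint arm with a two-finger parallel gripper is mounted at the origin on the work surface. World frame = base frame: x ahead of the robot, y to its left, z up, the work surface at z = 0. Lengths are in m, angles in rad, forces in N, time in s.
With the tool pointing down it reaches from about 0.4 to 0.925 m from the base axis. Payload 4.1 kg.
Tool frame: the origin (TCP) lies between the finger pads; the fingertips stand 17 mm ahead of it and the grasp point (between the pads) lies 2 mm behind it; z points along the fingers, x is the direction in which the jaws open and shut, and the axes are right-handed (so a half turn about z gives the same grasp; the last joint's range is limited). The gripper opens to 85 mm and grips with 20 to 120 N. Pads are 22 mm wide; open, the fingers measure 114 mm over their backs; the gripper's body (76 mm by 85 mm) begins 54 mm behind the grasp point. The pads swing forward as they close: fully open they stand 13 mm farther back than shut.
Start: joints at [-1.436, 0.398, 0.045, 1.537, -0.019, 1.207, -0.051], TCP at [0.151, 0.632, 0.248] pointing down, gripper open.
Joint ranges: [-2.82, 2.82], [-0.49, 2.23], [-1.37, 1.46], [0, 2.46], [-1.36, 4.5], [0.23, 2], [-2.94, 2.94]. Speed limits (rad/s): [2.57, 2.57, 3.14, 3.14, 3.14, 3.14, 3.14].

### API

Orientations are given as a unit quaternion [w, x, y, z].
In Python, from rig import env, vision, workorder gives the robot as it stands.
- The arm moves only by the tool move_arm, never from a script. Its argument "deltas" is one flat list of numbers, 7 for each row, row after row: the finger opening in cm, from 0 to 8.54, then the shift along the tool's x, y, z in cm, then the turn, a rotation vector about the tool's x, y, z in rad. A call has 1 to 5 rows; each row is the pose to reach, as a shift and turn from the pose commanded when the call began, along the tool's axes at that moment; what a row does not reach only later rows make up. A row lasts 1/8 s, in which the tool goes at most 62.5 mm and 10.7 degrees, less where a joint would pass 70% of its speed; a pose out of reach is approached as far as the arm can. A call with a gripper value outside its range is refused whole. The fingers move at their own pace and stop on an object; "grip_force" is the grip in N (left out, the last holds). Time passes only in rows, so rows that repeat a pose let the fingers close. It gives the time, the measured TCP pose, the force and the opening at its end, in the units of the state.
- env.observe(): the state, without advancing time (a new reading comes with each control period).
- vision.capture(name): name is "scene" or "top"; returns (picture, depth): 400x640x3 uint8, red, green, blue; 400x640 float32, m along the optical axis (not along the pixel's ray), 0 where there is no reading.
- vision.camera_info(name): a dict with "fx", "fy", "cx", "cy" (pixels), "world_from_camera" (4x4, takes a point from camera to world coordinates). Camera axes: x right, y up, looking along -z (the intrinsics and any distortion apply to the point x, -y, -z); pixel columns grow to the right and rows downward; lengths in m; the calibration is good to about 2 mm. A picture is of the moment at which its call begins. camera_info takes no time and is no camera call.
- workorder.job_done(): hands the job in, once; it reports no verdict.
The state is a dict: "t": time; "joints": joint angles; "joint_vel": joint speeds; "joint_torque": joint torques, N m; "position": TCP position; "orientation": TCP orientation; "force": force on the tool from outside, world axes, zero at the start; "torque": the same for the moment, N m; "grip_width": opening from 0.0 (shut) to 1.0 (fully open).
Only numpy, scipy, OpenCV 4.12 (cv2) and the standard library are available. Lean on these libraries where they do the work, as an engineer would, in place of code of your own. Each camera call takes 0.05 s, during which the arm holds its last target. There are 200 camera calls.

### The job

Tighten the little book press: take the wooden-handled steel bar from the tray, slide its rod through the loop of the press's eye bolt and use it to turn the eye clockwise (seen from above) until it stops, with the loop's flat plane in line with the long edge of the press boards. Then draw the bar out without slackening the eye and lay it flat back in the tray's wide compartment, leaving the brush, the paper parcel and the bone folder where they are.

Things in the scene. Friction and masses are not known exactly. Their poses are not given: they have to be found in the camera images.
- loop (a point): Centre of the loop of the steel eye bolt standing upright on the book press, 124 mm above the bench, 40 mm above the upper board. The loop is a broad flat ring, outer diameter 38 mm, hole 22 mm, 20 mm long along the hole, on a 16 mm stem. x = the hole's axis (level), y = level in the loop's plane, z = up, the screw's axis; it turns with the eye. The bar may enter from either side.
- eye (a joint): Angle (rad) by which the eye is slack: 0 = tight, at a hard stop, loop's y along press y; grows counter-clockwise from above, to 1.6; starts at 0.9 to 1.4. Friction about 0.3 N m both ways; it stays where it is left. The 14 mm rod is loose in the 22 mm hole: it swings about 0.35 rad to either side of the hole's axis before it bears on the loop and turns it.
- press: The small book press, fixed to the bench: two beech boards 110 mm (x) by 200 mm (y) with a book between them, top face at 84 mm. Origin on the bench below the eye bolt's axis; the boards reach from 45 mm on the -y side to 155 mm on the +y side of it, where they are hinged.
- bar_grip (a point): Centre of the bar's wooden handle, 70 mm long (x), 24 mm square. x points along the bar to the tip of its steel rod (14 mm diameter, 115 mm long, on the handle's centre line): handle from x = -35 to 35 mm, tip at 150 mm. z is up as it lies in the tray, this centre then 16 mm above the bench. About 0.14 kg, balanced about 28 mm ahead of this point.
- bar_root (a point): Bar, a point on the axis of the bar's round steel rod, 20 mm ahead of where the wooden handle ends (the rod is 115 mm long); axes as bar_grip
- bar_mid (a point): Bar, a point on the axis of the bar's round steel rod, 50 mm ahead of where the wooden handle ends (the rod is 115 mm long); axes as bar_grip
- bar_front (a point): Bar, a point on the axis of the bar's round steel rod, 85 mm ahead of where the wooden handle ends (the rod is 115 mm long); axes as bar_grip
- bay (a point): Centre of the floor (4 mm above the bench) of the wide compartment of the dark wooden tool tray, where the bar lies at the start; inside 248 mm (x) by 114 mm (y), walls 12 mm high above this floor. The tray is fixed. A narrow compartment, 38 mm wide, lies beside it on the +y side.
- parcel: Paper-wrapped book parcel 80 x 130 x 40 mm (x, y, z), origin under its centre; leave alone
- brush: Brush 180 mm long lying on the bench along its x; leave alone
- folder: White bone folder 150 x 20 x 5 mm lying in the tray's narrow compartment, origin under its centre; leave alone
Things that resemble listed ones, but are neither listed nor needed, are in the scene too. Leave any yellow look-alike of the press alone.

How it is judged:
On the way, in this order (a step that is already met when the one before it is completed fails the run):
1. the bar's rod is through the loop while the eye is still slack (distance between any of bar_root, bar_mid, bar_front and loop below 0.022 m and angle between the x axis of bar_mid and the x axis of loop, either way round below 0.6 rad and value of joint eye above 0.5 rad), for 0.2 s.
2. the eye is turned tight (within 0.1 rad of its stop) with the bar still through the loop (distance between any of bar_root, bar_mid, bar_front and loop below 0.022 m and angle between the x axis of bar_mid and the x axis of loop, either way round below 0.6 rad and value of joint eye below 0.1 rad), for 0.2 s.
At the end, for the whole second after the job is handed in: The eye is within 0.1 rad of its stop and still; the bar lies flat on the floor of the tray's wide compartment (its axis less than 18 mm above that floor at the handle and along the rod), let go (value of joint eye below 0.1 rad and x of bar_mid in the frame of bay between -0.125 and 0.125 m and x of bar_grip in the frame of bay between -0.125 and 0.125 m and y of bar_mid in the frame of bay between -0.057 and 0.057 m and y of bar_grip in the frame of bay between -0.057 and 0.057 m and z of each of bar_grip, bar_mid, bar_front in the frame of bay below 0.018 m and velocity of joint eye between -0.05 and 0.05 rad/s); the robot touches nothing.
It fails at once if one of the other loose things (parcel, brush, bone folder) is moved more than 30 mm (distance of any of parcel, brush, folder from where it was at the start of the episode above 0.03 m).
It also fails if it takes over 67 s, if anything falls off the work surface, if the arm or the gripper's body presses on something with over 40 N, if the wrist force passes 120 N, or if a joint passes its speed limit or range.

## Working session

There is one attempt and no reset: what is moved stays moved. The work goes in short steps, Python scripts to look and compute and a tool call to move; the robot and the scene stay as the last step left them, time stands still between calls to the robot, and variables do not carry over. Pictures are saved under pics/ and viewed, about 8 in all and at most 12, crops included, and the job is handed in when it is done.

Besides the shell and the picture viewer there is one more tool, called after ">>>" by a JSON object that holds its "method" and its "body". move_arm: Moves the arm, as the interface text tells. Its arguments: {"type":"object","properties":{"deltas":{"type":"array"},"grip_force":{"type":"number"}},"required":["deltas"]}

```bash
ls; mkdir -p pics; python3 - <<'E'
from rig import env,vision
import cv2,numpy as np
print(env.observe())
for n in("scene","top"):
    p,d=vision.capture(n); np.savez(f"{n}0.npz",p=p,d=d)
    cv2.imwrite(f"pics/{n}0.png",p[:,:,::-1]); print(n,vision.camera_info(n))
E
```

```text
pics
{'t': 0.0, 'joints': array([-1.43599725,  0.39918476,  0.04499272,  1.53790444, -0.01869414,
        1.20691004, -0.05071127]), 'joint_vel': array([ 1.01902384e-03, -1.56173352e-03,  9.86412492e-04,  1.15877541e-04,
        1.33251979e-03, -9.82158426e-05, -4.31803180e-04]), 'joint_torque': array([ 8.87360534e-05, -4.75146604e+01,  1.36457607e+00, -2.54211581e+01,
        1.15464130e-02,  9.73286515e-03, -1.91428633e-06]), 'position': array([0.15040118, 0.63172558, 0.24725642]), 'orientation': array([ 6.63682967e-04,  7.84709214e-01,  6.19863262e-01, -7.38448744e-04]), 'force': array([-0.39362733,  0.12951876,  0.20925285]), 'torque': array([-0.05872409, -0.03783515, -0.00661079]), 'grip_width': 1.0007580684912376}
scene {'fx': 455.48030384563293, 'fy': 455.48030384563293, 'cx': 316.1845699631578, 'cy': 196.4187789635132, 'world_from_camera': array([[ 0.00209568, -0.75042027,  0.66095766,  1.35317569],
       [ 0.99997384,  0.00614867,  0.00381032,  0.09740844],
       [-0.00692335,  0.66093238,  0.75041352,  1.02563929],
       [ 0.        ,  0.        ,  0.        ,  1.        ]])}
top {'fx': 491.40391430225014, 'fy': 491.40391430225014, 'cx': 317.54273320996913, 'cy': 199.2138232913332, 'world_from_camera': array([[ 0.01033394,  0.99406431, -0.10830213,  0.34429654],
       [-0.99992927,  0.01091066,  0.00473381,  0.07673391],
       [ 0.00588736,  0.10824555,  0.99410675,  1.41928036],
       [ 0.        ,  0.        ,  0.        ,  1.        ]])}
```

View pics/scene0.png

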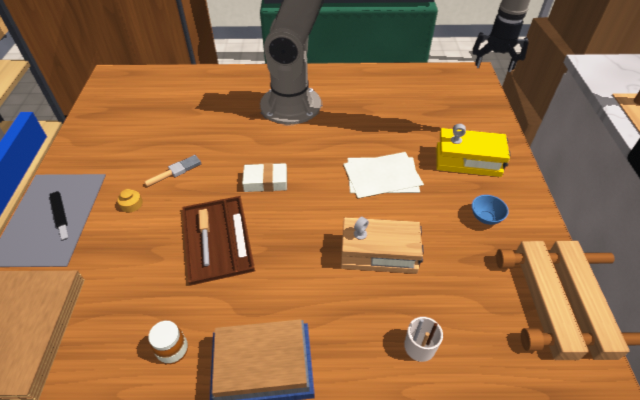

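View pics/top0.png

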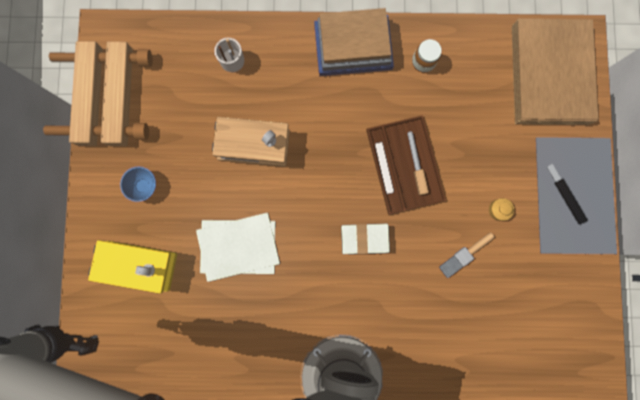

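The scene view shows the bar in the dark tray, with its handle at (204,220) and its tip at (206,262). The beech press's eye is at (361,228), and the yellow look-alike is at (470,150). In the top view the bar runs from (421,185) to (412,135) and the eye is at (270,137).

```bash
cat > h.py <<'E'
from rig import env,vision
import numpy as np,cv2
def world(n,u,v,z):
    c=vision.camera_info(n);T=c["world_from_camera"]
    r=T[:3,:3]@np.array([(u-c["cx"])/c["fx"],-(v-c["cy"])/c["fy"],-1]);o=T[:3,3]
    return o+r*(z-o[2])/r[2]
def cloud(n,d):
    c=vision.camera_info(n);T=c["world_from_camera"]
    v,u=np.mgrid[:400,:640]
    P=np.stack([(u-c["cx"])/c["fx"]*d,-(v-c["cy"])/c["fy"]*d,-d],-1)
    return P@T[:3,:3].T+T[:3,3]
E
python3 - <<'E'
from h import *
out=[]
for n,(a,b,c,d) in (("top",(200,100,300,180)),("top",(355,105,455,225)),("scene",(330,205,430,285)),("scene",(170,190,265,290))):
    z=np.load(n+"0.npz");p=z["p"];
    out.append(cv2.resize(p[b:d,a:c],(400,300),interpolation=cv2.INTER_CUBIC))
cv2.imwrite("pics/crop.png",np.vstack([np.hstack(out[:2]),np.hstack(out[2:])])[:,:,::-1])
for n in("top","scene"):
    z=np.load(n+"0.npz");p=z["p"];d=z["d"];W=cloud(n,d)
    hsv=cv2.cvtColor(p,cv2.COLOR_RGB2HSV)
    # points of press region by height
    pr=(W[...,0]>.4)&(W[...,0]<.8)&(W[...,1]>.1)&(W[...,1]<.4)
    for nm,m in(("board",pr&(W[...,2]>.075)&(W[...,2]<.093)),("eye",pr&(W[...,2]>.105)&(W[...,2]<.16)&(d>0))):
        q=W[m]; print(n,nm,len(q),q.mean(0).round(4))
        if len(q)>5:
            r=cv2.minAreaRect((q[:,:2]*1000).astype(np.float32));print(r, q[:,2].max(), cv2.boxPoints(r).round(0).tolist())
    roi=np.zeros((400,640),bool)
    if n=="top": roi[105:225,355:455]=1
    else: roi[190:290,170:265]=1
    h=roi&(hsv[...,2]>150)&(hsv[...,1]>90)&(hsv[...,1]<190)
    tray=roi&(hsv[...,2]<95)
    for nm,m,zz in(("tray",tray,.016),):
        cs,_=cv2.findContours(m.astype(np.uint8),0,2);c=max(cs,key=cv2.contourArea)
        w=np.array([world(n,*k[0],zz)[:2]*1000 for k in c],np.float32);r=cv2.minAreaRect(w);print(n,nm,r,cv2.boxPoints(r).round(0).tolist())
E
```

```text
top board 2696 [0.6544 0.2621 0.0831]
((656.2763061523438, 260.86029052734375), (203.2884979248047, 111.795166015625), 85.05191040039062) 0.09251093068525384 [[592.0, 164.0], [703.0, 155.0], [721.0, 357.0], [609.0, 367.0]]
top eye 130 [0.6493 0.2034 0.1337]
((650.548095703125, 203.9065704345703), (20.4758358001709, 37.57670593261719), 53.652061462402344) 0.14538412892044494 [[629.0, 207.0], [660.0, 185.0], [672.0, 201.0], [641.0, 223.0]]
top tray ((603.5451049804688, -183.50350952148438), (250.20819091796875, 166.03591918945312), 14.2811279296875) [[462.0, -134.0], [503.0, -295.0], [745.0, -233.0], [704.0, -72.0]]
scene board 2663 [0.6655 0.2639 0.0831]
((659.317138671875, 261.6257629394531), (203.80918884277344, 113.89633178710938), 85.8171157836914) 0.09244627894386459 [[595.0, 164.0], [709.0, 156.0], [724.0, 359.0], [610.0, 367.0]]
scene eye 164 [0.6585 0.2044 0.1311]
((654.920654296875, 204.7848358154297), (20.904767990112305, 35.38185501098633), 46.63774490356445) 0.14517459431142687 [[635.0, 209.0], [661.0, 185.0], [675.0, 200.0], [649.0, 225.0]]
scene tray ((609.1182861328125, -204.64669799804688), (248.8654022216797, 115.94510650634766), 14.455894470214844) [[474.0, -180.0], [503.0, -292.0], [744.0, -230.0], [715.0, -117.0]]
```

View pics/crop.png

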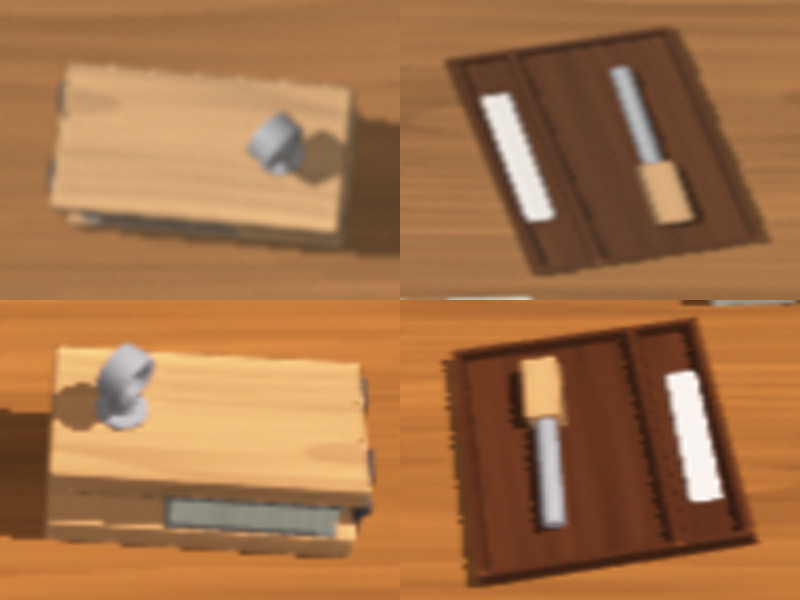

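The crops show the eye loop clearly slack, about 55° counter-clockwise. The bar lies in the wide bay with its tip pointing to +x, and the folder lies in the narrow bay. The board measures 203 x 112 mm, as expected, and puts the eye at about (0.653, 0.205). Next I measure the bar.

```bash
cat >> h.py <<'E'
def bar(n,p,roi,zt=.028,zr=.02):
    hsv=cv2.cvtColor(p,cv2.COLOR_RGB2HSV).astype(int);a,b,c,d=roi;R=np.zeros((400,640),bool);R[b:d,a:c]=1
    res={}
    for nm,m,z in(("handle",R&(hsv[...,2]>140)&(hsv[...,1]>70),zt),("rod",R&(hsv[...,2]>85)&(hsv[...,1]<70)&(hsv[...,2]<225),zr)):
        k,l,s,ce=cv2.connectedComponentsWithStats(m.astype(np.uint8))
        i=1+s[1:,4].argmax();v,u=np.nonzero(l==i)
        w=np.array([world(n,x,y,z)[:2]*1000 for x,y in zip(u,v)],np.float32)
        res[nm]=(ce[i].round(1),w.mean(0).round(1),cv2.minAreaRect(w))
    return res
E
python3 - <<'E'
from h import *
for n,r in(("top",(392,115,440,203)),("scene",(190,203,225,272))):
    b=bar(n,np.load(n+"0.npz")["p"],r)
    for k in b:print(n,k,b[k])
    v=b["rod"][1]-b["handle"][1];print(np.degrees(np.arctan2(v[1],v[0])),np.hypot(*v))
E
```

```text
top handle (array([434.2, 133.1]), array([ 692.3, -265.7], dtype=float32), ((668.3148803710938, -254.3403778076172), (49.45505142211914, 156.0950927734375), 89.05729675292969))
top rod (array([413.4, 150.3]), array([ 642.4, -206.4], dtype=float32), ((642.367919921875, -206.55921936035156), (116.80364990234375, 17.785676956176758), 11.622759819030762))
130.08005 77.5016
scene handle (array([203.5, 219.2]), array([ 556.7, -223.6], dtype=float32), ((559.2621459960938, -223.1480712890625), (85.63461303710938, 27.269729614257812), 12.466195106506348))
scene rod (array([205.1, 247.2]), array([ 646.1, -206.5], dtype=float32), ((644.3299560546875, -206.74766540527344), (120.63758850097656, 14.932259559631348), 11.679523468017578))
10.828475 91.020676
```

>>> {"method": "move_arm", "body": {"deltas": [8.5,0,3,0,0,0,-0.15,8.5,0,6,0,0,0,-0.3,8.5,0,9,0,0,0,-0.45,8.5,0,12,0,0,0,-0.48]}}

```text
t: 0.6
position: [0.2681, 0.6039, 0.2477]
orientation: [0.0, 0.614, 0.789, -0.001]
force: [0.7, -0.2, -0.5]
grip_width: 0.998
```

>>> {"method": "move_arm", "body": {"deltas": [8.5,-6,0.5,0,0,0,0,8.5,-12,1,0,0,0,0,8.5,-18,1.5,0,0,0,0,8.5,-24,2,0,0,0,0,8.5,-30,2.5,0,0,0,0]}}

```text
t: 1.23
position: [0.365, 0.3175, 0.2481]
orientation: [0.0, 0.615, 0.789, -0.0]
force: [-0.1, -0.2, 0.7]
grip_width: 0.991
```

>>> {"method": "move_arm", "body": {"deltas": [8.5,-6,0.5,0,0,0,0,8.5,-12,1,0,0,0,0,8.5,-18,1.5,0,0,0,0,8.5,-24,2,0,0,0,0,8.5,-30,2.5,0,0,0,0]}}

```text
t: 1.85
position: [0.4622, 0.033, 0.2483]
orientation: [-0.0, 0.615, 0.789, 0.0]
force: [0.5, 0.7, -0.1]
grip_width: 0.997
```

>>> {"method": "move_arm", "body": {"deltas": [8.5,-6,0.5,0,0,0,0,8.5,-12,1,0,0,0,0,8.5,-18,1.5,0,0,0,0,8.5,-24,2,0,0,0,0.02,8.5,-27,2,0,0,0,0.044]}}

```text
t: 2.48
position: [0.5471, -0.2259, 0.2479]
orientation: [0.0, 0.634, 0.773, -0.001]
force: [-0.4, 0.1, 0.6]
grip_width: 0.992
```

```bash
cat >> h.py <<'E'
from scipy.spatial.transform import Rotation as Rn
def go(x,y,z,barang):
    "shift (cm) and z-turn in tool axes to reach TCP x,y,z with tool y at barang deg, tool down"
    s=env.observe();q=s["orientation"];R=Rn.from_quat(np.r_[q[1:],q[0]])
    t=np.radians(barang+90);G=np.column_stack([[np.cos(t),np.sin(t),0],[np.sin(t),-np.cos(t),0],[0,0,-1]])
    d=R.inv().apply(np.array([x,y,z])-s["position"])*100
    print("t",s["t"],"pos",s["position"].round(4),"F",s["force"].round(1),"T",s["torque"].round(2),"w",round(s["grip_width"],3),"j",s["joints"].round(2),"\nshift",d.round(2),"rot",(R.inv()*Rn.from_matrix(G)).as_rotvec().round(3))
E
python3 -c "
from h import *
go(.553,-.2245,.018,11.65)"
```

```text
t 2.475 pos [ 0.5471 -0.2259  0.2479] F [-0.4  0.1  0.6] T [ 0.08 -0.05 -0.02] w 0.992 j [-0.16  0.34  0.61  1.69 -0.21  1.17  2.27] 
shift [ 0.06  0.63 22.99] rot [-0.001  0.002 -0.006]
```

>>> {"method": "move_arm", "body": {"deltas": [5,0,0.6,6,0,0,0,5,0,0.6,12,0,0,0,5,0,0.6,17,0,0,0,5,0,0.6,17,0,0,0]}}

```text
t: 2.98
position: [0.5497, -0.2193, 0.0743]
orientation: [-0.004, 0.632, 0.775, -0.002]
force: [-0.1, -0.5, 0.4]
grip_width: 0.588
```

```bash
python3 - <<'E'
from h import *
go(.553,-.2245,.023,11.65)
out=[]
for n,(a,b,c,d) in (("top",(355,105,455,225)),("scene",(150,150,265,290))):
    p,_=vision.capture(n);out.append(cv2.resize(p[b:d,a:c],(400,480),interpolation=cv2.INTER_CUBIC))
cv2.imwrite("pics/pre.png",np.hstack(out)[:,:,::-1])
E
```

```text
t 2.975 pos [ 0.5497 -0.2193  0.0743] F [-0.1 -0.5  0.4] T [0.   0.03 0.04] w 0.588 j [-0.08  0.54  0.52  1.84 -0.35  0.85  2.38] 
shift [-0.6   0.26  5.13] rot [-0.009 -0.005 -0.001]
```

View pics/pre.png

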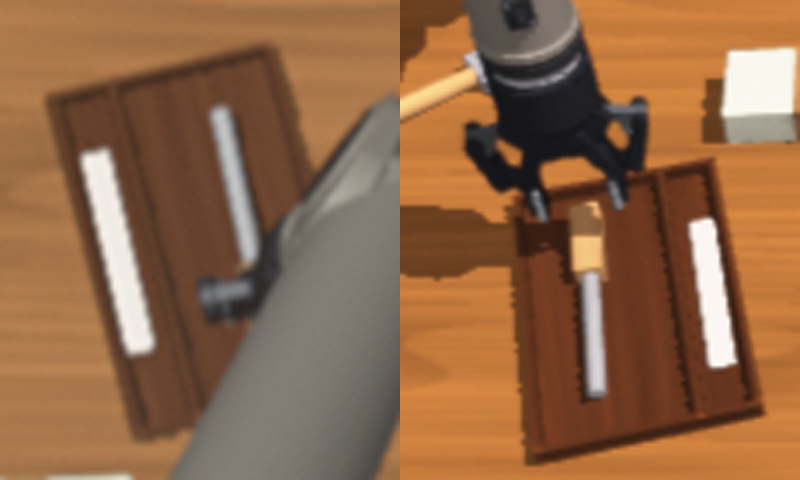

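The view shows the jaws straddling the handle, both above it, with clear room either side. I'll let the arm settle and then descend.

>>> {"method": "move_arm", "body": {"deltas": [5,0,0,0,0,0,0,5,0,0,0,0,0,0]}}

```text
t: 3.32
position: [0.5546, -0.2214, 0.0804]
orientation: [0.002, 0.632, 0.775, 0.001]
force: [0.8, 0.1, 0.1]
grip_width: 0.585
```

```bash
python3 -c "
from h import *
go(.553,-.2245,.023,11.65)"
```

```text
t 3.325 pos [ 0.5546 -0.2214  0.0804] F [0.8 0.1 0.1] T [-0.04  0.01  0.03] w 0.585 j [-0.09  0.54  0.52  1.84 -0.35  0.85  2.38] 
shift [-0.27 -0.24  5.74] rot [ 0.004  0.001 -0.001]
```

>>> {"method": "move_arm", "body": {"deltas": [5,-0.2,-0.1,3,0,0,0,5,-0.2,-0.1,5.4,0,0,0,5,-0.2,-0.1,5.4,0,0,0,1.5,-0.2,-0.1,5.4,0,0,0,1.5,-0.2,-0.1,5.4,0,0,0], "grip_force": 70}}

```text
t: 3.95
position: [0.554, -0.2238, 0.0262]
orientation: [0.002, 0.632, 0.775, 0.001]
force: [1.0, -0.8, -0.1]
grip_width: 0.265
```

>>> {"method": "move_arm", "body": {"deltas": [1.5,0,0,0,0,0,0,1.5,0,0,0,0,0,0,1.5,0,0,0,0,0,0]}}

```text
t: 4.32
position: [0.5539, -0.2238, 0.0261]
orientation: [0.002, 0.632, 0.775, 0.001]
force: [-1.5, -0.3, 6.5]
grip_width: 0.265
```

```bash
python3 -c "
from h import *
go(.553,-.2245,.023,11.65)"
```

```text
t 4.325 pos [ 0.5539 -0.2238  0.0261] F [-1.5 -0.3  6.5] T [ 0.06  0.16 -0.04] w 0.265 j [-0.05  0.61  0.48  1.86 -0.4   0.76  2.42] 
shift [-0.05 -0.11  0.31] rot [ 0.003  0.001 -0.001]
```

The handle is gripped at 22.6 mm opening and sits about 10 mm below the TCP. I'll lift and move to a standoff in line with the hole.

>>> {"method": "move_arm", "body": {"deltas": [1.5,0,0,-3,0,0,0,1.5,0,0,-8,0,0,0,1.5,4,1,-12,0,0,-0.1,1.5,9,2,-14,0,0,-0.2,1.5,14,3,-14,0,0,-0.3], "grip_force": 100}}

```text
t: 4.95
position: [0.555, -0.0788, 0.1667]
orientation: [0.002, 0.508, 0.861, 0.001]
force: [0.5, -0.3, -2.2]
grip_width: 0.257
```

>>> {"method": "move_arm", "body": {"deltas": [1.5,4,0,0,0,0,-0.13,1.5,8,-2,0,0,0,-0.26,1.5,12,-4,0,0,0,-0.36,1.5,13.2,-4.4,0,0,0,-0.388,1.5,13.2,-4.4,0,0,0,-0.388]}}

```text
t: 5.58
position: [0.4518, 0.015, 0.1646]
orientation: [0.0, 0.333, 0.943, 0.0]
force: [1.0, -0.5, -0.5]
grip_width: 0.252
```

```bash
python3 - <<'E'
from h import *
go(.533,.057,.134,51)
out=[]
for n,(a,b,c,d) in (("top",(220,90,350,220)),("scene",(260,170,390,300))):
    p,dd=vision.capture(n);np.savez(n+"1.npz",p=p,d=dd);out.append(cv2.resize(p[b:d,a:c],(400,400),interpolation=cv2.INTER_CUBIC))
cv2.imwrite("pics/ins.png",np.hstack(out)[:,:,::-1])
E
```

```text
t 5.575 pos [0.4518 0.015  0.1646] F [ 1.  -0.5 -0.5] T [-0.05 -0.06  0.04] w 0.252 j [-0.49  0.14  0.4   2.1  -0.07  0.92  2.41] 
shift [-3.68  8.37  3.07] rot [0.001 0.    0.001]
```

View pics/ins.png

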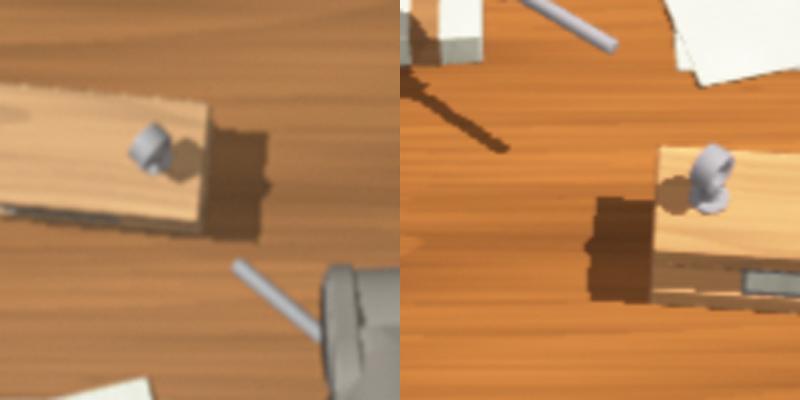

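The rod is held straight and the loop is clear of it. The standoff is still short, so I'll correct it and then measure the rod against the loop.

>>> {"method": "move_arm", "body": {"deltas": [1.5,-2,4,1.5,0,0,0,1.5,-3.7,8.4,3.0,0,0,0,1.5,-3.7,8.4,3.0,0,0,0,1.5,-3.7,8.4,3.0,0,0,0]}}

```text
t: 6.18
position: [0.5336, 0.0553, 0.1338]
orientation: [-0.0, 0.335, 0.942, -0.001]
force: [-0.9, -0.1, -2.2]
grip_width: 0.254
```

```bash
python3 - <<'E'
from h import *
go(.533,.057,.134,51)
out=[]
for n,(a,b,c,d) in (("top",(240,100,340,200)),("scene",(290,190,390,290))):
    p,dd=vision.capture(n);np.savez(n+"2.npz",p=p,d=dd)
    hsv=cv2.cvtColor(p,cv2.COLOR_RGB2HSV).astype(int)
    W=cloud(n,dd);m=(W[...,2]>.1)&(W[...,2]<.16)&(dd>0)&(W[...,0]>.5)&(W[...,0]<.72)&(W[...,1]<.3)&(W[...,1]>.04)&(hsv[...,1]<60)
    k,l,s,ce=cv2.connectedComponentsWithStats(m.astype(np.uint8))
    for i in range(1,k):
        if s[i,4]<40: continue
        q=W[l==i];r=cv2.minAreaRect((q[:,:2]*1000).astype(np.float32))
        vx,vy,x0,y0=cv2.fitLine((q[:,:2]*1000).astype(np.float32),2,0,.01,.01).ravel()
        print(n,s[i],q.mean(0).round(4),"z",np.percentile(q[:,2],[5,50,95]).round(4),cv2.boxPoints(r).round(0).tolist(),"ang",np.degrees(np.arctan2(vy,vx)))
        if s[i,4]>40: # z trend along
            t=(q[:,:2]-q[:,:2].mean(0))@[vx,vy];print("  slope",np.polyfit(t,q[:,2],1).round(3))
    out.append(cv2.resize(p[b:d,a:c],(400,400),interpolation=cv2.INTER_CUBIC))
cv2.imwrite("pics/ins2.png",np.hstack(out)[:,:,::-1])
E
```

```text
t 6.175 pos [0.5336 0.0553 0.1338] F [-0.9 -0.1 -2.2] T [-0.03  0.02 -0.04] w 0.254 j [-0.49  0.34  0.37  1.94 -0.15  0.89  2.42] 
shift [ 0.16  0.1  -0.02] rot [-0.002  0.    -0.002]
top [262 131  13  14 122] [0.6487 0.2038 0.1343] z [0.1132 0.1372 0.1444] [[631.0, 209.0], [656.0, 186.0], [670.0, 201.0], [645.0, 224.0]] ang -42.521862
  slope [-0.004  0.134]
top [281 146  23  22 143] [0.6003 0.1376 0.128 ] z [0.1234 0.128  0.1325] [[570.0, 111.0], [581.0, 102.0], [631.0, 161.0], [620.0, 171.0]] ang 49.4912
  slope [-0.003  0.128]
scene [310 194  37  25 195] [0.5943 0.1235 0.1277] z [0.1226 0.1279 0.1321] [[551.0, 82.0], [561.0, 73.0], [635.0, 162.0], [625.0, 171.0]] ang 50.593918
  slope [-0.004  0.128]
scene [355 217  13  16 149] [0.6593 0.2037 0.1315] z [0.1129 0.1355 0.1432] [[637.0, 206.0], [663.0, 186.0], [675.0, 202.0], [650.0, 222.0]] ang -49.77426
  slope [0.006 0.131]
```

View pics/ins2.png

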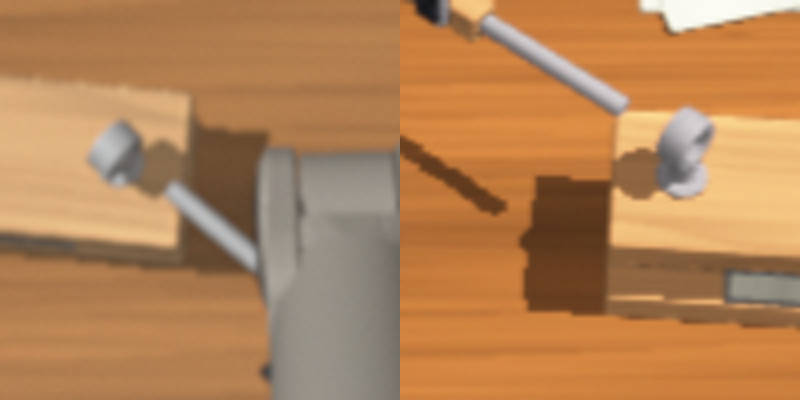

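The picture and depth show the rod level at axis height of about 124 mm, angled about 50.5°, with the tip about 47 mm before the loop centre. The loop centre is about 3.5 mm to the left of the rod line. I'll shift left and advance slowly.

>>> {"method": "move_arm", "body": {"deltas": [1.5,0.35,0,0,0,0,0,1.5,0.35,1.5,0,0,0,0,1.5,0.35,3,0,0,0,0,1.5,0.35,4.5,0,0,0,0,1.5,0.35,5.5,0,0,0,0]}}

```text
t: 6.9
position: [0.5661, 0.1031, 0.1342]
orientation: [0.0, 0.333, 0.943, 0.0]
force: [-0.0, -0.5, -1.2]
grip_width: 0.257
```

```bash
python3 - <<'E'
from h import *
go(.533,.057,.134,51)
out=[]
for n,(a,b,c,d) in (("top",(240,100,320,180)),("scene",(310,190,390,270))):
    p,dd=vision.capture(n)
    out.append(cv2.resize(p[b:d,a:c],(400,400),interpolation=cv2.INTER_CUBIC))
cv2.imwrite("pics/ins3.png",np.hstack(out)[:,:,::-1])
E
```

```text
t 6.9 pos [0.5661 0.1031 0.1342] F [-0.  -0.5 -1.2] T [-0.08  0.    0.  ] w 0.257 j [-0.53  0.4   0.35  1.85 -0.17  0.92  2.36] 
shift [-0.32 -5.67  0.02] rot [0.    0.    0.002]
```

View pics/ins3.png

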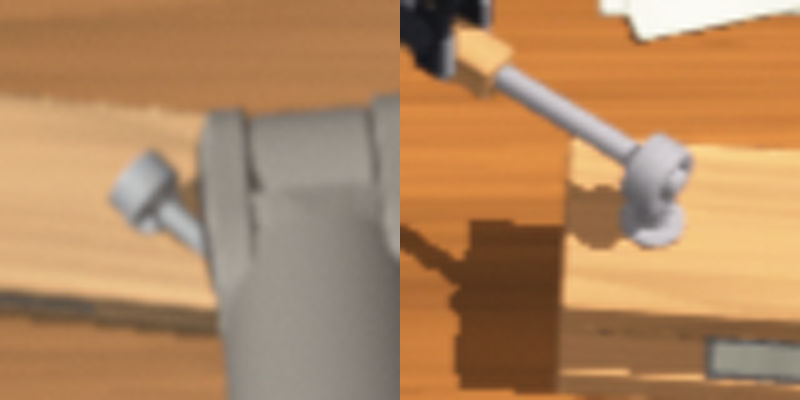

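The tip is inside the loop and well centred in both views, with no contact force. I'll push on another 5.5 cm.

>>> {"method": "move_arm", "body": {"deltas": [1.5,0,1.5,0,0,0,0,1.5,0,3,0,0,0,0,1.5,0,4.5,0,0,0,0,1.5,0,5.5,0,0,0,0,1.5,0,5.5,0,0,0,0]}}

```text
t: 7.62
position: [0.6002, 0.1453, 0.1341]
orientation: [-0.0, 0.333, 0.943, 0.0]
force: [0.6, -0.8, -1.0]
grip_width: 0.257
```

```bash
python3 - <<'E'
from h import *
c=np.array([.654,.2055]);
s=env.observe();v=c-s["position"][:2];print("dist",np.hypot(*v),np.degrees(np.arctan2(v[1],v[0])))
r=.088
for a in (45,35,25,15,5,-5,-15,-25,-28):
    t=np.radians(a);print(a);go(c[0]-r*np.cos(t),c[1]-r*np.sin(t),.134,a)
E
```

```text
dist 0.08071327795284497 48.19429032672041
45
t 7.625 pos [0.6002 0.1453 0.1341] F [ 0.6 -0.8 -1. ] T [-0.09  0.    0.01] w 0.257 j [-0.56  0.47  0.33  1.74 -0.18  0.96  2.31] 
shift [ 0.53 -0.69  0.01] rot [ 0.    -0.     0.106]
35
t 7.625 pos [0.6002 0.1453 0.1341] F [ 0.6 -0.8 -1. ] T [-0.09  0.    0.01] w 0.257 j [-0.56  0.47  0.33  1.74 -0.18  0.96  2.31] 
shift [ 2.03 -0.39  0.01] rot [ 0.    -0.     0.281]
25
t 7.625 pos [0.6002 0.1453 0.1341] F [ 0.6 -0.8 -1. ] T [-0.09  0.    0.01] w 0.257 j [-0.56  0.47  0.33  1.74 -0.18  0.96  2.31] 
shift [3.46 0.16 0.01] rot [ 0.    -0.     0.455]
15
t 7.625 pos [0.6002 0.1453 0.1341] F [ 0.6 -0.8 -1. ] T [-0.09  0.    0.01] w 0.257 j [-0.56  0.47  0.33  1.74 -0.18  0.96  2.31] 
shift [4.78 0.95 0.01] rot [ 0.   -0.    0.63]
5
t 7.625 pos [0.6002 0.1453 0.1341] F [ 0.6 -0.8 -1. ] T [-0.09  0.    0.01] w 0.257 j [-0.56  0.47  0.33  1.74 -0.18  0.96  2.31] 
shift [5.93 1.96 0.01] rot [ 0.    -0.     0.804]
-5
t 7.625 pos [0.6002 0.1453 0.1341] F [ 0.6 -0.8 -1. ] T [-0.09  0.    0.01] w 0.257 j [-0.56  0.47  0.33  1.74 -0.18  0.96  2.31] 
shift [6.9  3.15 0.01] rot [ 0.    -0.     0.979]
-15
t 7.625 pos [0.6002 0.1453 0.1341] F [ 0.6 -0.8 -1. ] T [-0.09  0.    0.01] w 0.257 j [-0.56  0.47  0.33  1.74 -0.18  0.96  2.31] 
shift [7.64 4.49 0.02] rot [ 0.    -0.     1.153]
-25
t 7.625 pos [0.6002 0.1453 0.1341] F [ 0.6 -0.8 -1. ] T [-0.09  0.    0.01] w 0.257 j [-0.56  0.47  0.33  1.74 -0.18  0.96  2.31] 
shift [8.13 5.94 0.02] rot [ 0.    -0.     1.328]
-28
t 7.625 pos [0.6002 0.1453 0.1341] F [ 0.6 -0.8 -1. ] T [-0.09  0.    0.01] w 0.257 j [-0.56  0.47  0.33  1.74 -0.18  0.96  2.31] 
shift [8.23 6.39 0.02] rot [ 0.   -0.    1.38]
```

>>> {"method": "move_arm", "body": {"deltas": [1.5,0.5,-0.7,0,0,0,0.1,1.5,1.3,-0.5,0,0,0,0.19,1.5,2.0,-0.4,0,0,0,0.28,1.5,2.7,-0.1,0,0,0,0.37,1.5,3.5,0.2,0,0,0,0.455]}}

```text
t: 8.25
position: [0.5732, 0.1691, 0.1343]
orientation: [-0.001, 0.538, 0.843, 0.0]
force: [0.3, 1.2, -2.1]
grip_width: 0.254
```

```bash
python3 - <<'E'
from h import *
c=np.array([.654,.2055]);r=.088
for a in (15,5,-5,-15,-25):
    t=np.radians(a);print(a);go(c[0]-r*np.cos(t),c[1]-r*np.sin(t),.134,a)
E
```

```text
15
t 8.25 pos [0.5732 0.1691 0.1343] F [ 0.3  1.2 -2.1] T [ 0.32 -0.09  0.41] w 0.254 j [-0.69  0.45  0.43  1.79 -0.23  0.95  1.84] 
shift [1.41 0.2  0.03] rot [-0.    -0.001  0.173]
5
t 8.25 pos [0.5732 0.1691 0.1343] F [ 0.3  1.2 -2.1] T [ 0.32 -0.09  0.41] w 0.254 j [-0.69  0.45  0.43  1.79 -0.23  0.95  1.84] 
shift [2.89 0.59 0.03] rot [-0.    -0.001  0.347]
-5
t 8.25 pos [0.5732 0.1691 0.1343] F [ 0.3  1.2 -2.1] T [ 0.32 -0.09  0.41] w 0.254 j [-0.69  0.45  0.43  1.79 -0.23  0.95  1.84] 
shift [4.28 1.23 0.03] rot [-0.    -0.001  0.522]
-15
t 8.25 pos [0.5732 0.1691 0.1343] F [ 0.3  1.2 -2.1] T [ 0.32 -0.09  0.41] w 0.254 j [-0.69  0.45  0.43  1.79 -0.23  0.95  1.84] 
shift [5.54 2.11 0.03] rot [-0.    -0.001  0.696]
-25
t 8.25 pos [0.5732 0.1691 0.1343] F [ 0.3  1.2 -2.1] T [ 0.32 -0.09  0.41] w 0.254 j [-0.69  0.45  0.43  1.79 -0.23  0.95  1.84] 
shift [6.63 3.19 0.04] rot [-0.001 -0.001  0.871]
```

The force shows the rod bearing on the loop, with a moment of about 0.4 N m. I'll keep turning.

>>> {"method": "move_arm", "body": {"deltas": [1.5,0.7,0.1,0,0,0,0.087,1.5,1.4,0.2,0,0,0,0.173,1.5,2.2,0.4,0,0,0,0.26,1.5,2.9,0.6,0,0,0,0.347,1.5,3.6,0.9,0,0,0,0.435]}}

```text
t: 8.88
position: [0.5652, 0.2057, 0.1342]
orientation: [-0.001, 0.707, 0.707, -0.001]
force: [-2.5, 2.5, -0.2]
grip_width: 0.254
```

```bash
python3 - <<'E'
from h import *
c=np.array([.654,.2055]);r=.088
for a in (-5,-15,-20,-25,-30):
    t=np.radians(a);print(a);go(c[0]-r*np.cos(t),c[1]-r*np.sin(t),.134,a)
E
```

```text
-5
t 8.875 pos [0.5652 0.2057 0.1342] F [-2.5  2.5 -0.2] T [0.45 0.42 0.49] w 0.254 j [-0.82  0.47  0.53  1.79 -0.29  0.96  1.4 ] 
shift [0.75 0.11 0.02] rot [-0.003 -0.001  0.087]
-15
t 8.875 pos [0.5652 0.2057 0.1342] F [-2.5  2.5 -0.2] T [0.45 0.42 0.49] w 0.254 j [-0.82  0.47  0.53  1.79 -0.29  0.96  1.4 ] 
shift [2.26 0.38 0.02] rot [-0.003 -0.001  0.262]
-20
t 8.875 pos [0.5652 0.2057 0.1342] F [-2.5  2.5 -0.2] T [0.45 0.42 0.49] w 0.254 j [-0.82  0.47  0.53  1.79 -0.29  0.96  1.4 ] 
shift [2.99 0.61 0.02] rot [-0.003 -0.001  0.349]
-25
t 8.875 pos [0.5652 0.2057 0.1342] F [-2.5  2.5 -0.2] T [0.45 0.42 0.49] w 0.254 j [-0.82  0.47  0.53  1.79 -0.29  0.96  1.4 ] 
shift [3.7  0.9  0.02] rot [-0.003 -0.001  0.436]
-30
t 8.875 pos [0.5652 0.2057 0.1342] F [-2.5  2.5 -0.2] T [0.45 0.42 0.49] w 0.254 j [-0.82  0.47  0.53  1.79 -0.29  0.96  1.4 ] 
shift [4.38 1.25 0.02] rot [-0.003 -0.001  0.524]
```

>>> {"method": "move_arm", "body": {"deltas": [1.5,0.75,0.1,0,0,0,0.087,1.5,1.5,0.2,0,0,0,0.174,1.5,2.2,0.4,0,0,0,0.26,1.5,2.9,0.6,0,0,0,0.34,1.5,2.9,0.6,0,0,0,0.34]}}

```text
t: 9.5
position: [0.5704, 0.2348, 0.1339]
orientation: [-0.002, 0.816, 0.579, -0.002]
force: [-5.2, 2.7, 1.1]
grip_width: 0.25
```

>>> {"method": "move_arm", "body": {"deltas": [1.5,0.3,0.1,0,0,0,0.035,1.5,0.5,0.2,0,0,0,0.06,1.5,0.5,0.2,0,0,0,0.06]}}

```text
t: 9.88
position: [0.5725, 0.2395, 0.1338]
orientation: [-0.003, 0.832, 0.554, -0.003]
force: [-8.7, 3.7, 4.3]
grip_width: 0.257
```

```bash
python3 - <<'E'
from h import *
c=np.array([.654,.2055]);r=.088
for a in (-25,-30):
    t=np.radians(a);print(a);go(c[0]-r*np.cos(t),c[1]-r*np.sin(t),.134,a)
out=[]
for n,(a,b,c,d) in (("top",(220,100,320,180)),("scene",(320,190,420,270))):
    p,dd=vision.capture(n);np.savez(n+"3.npz",p=p,d=dd)
    out.append(cv2.resize(p[b:d,a:c],(400,320),interpolation=cv2.INTER_CUBIC))
    W=cloud(n,dd);m=(W[...,2]>.134)&(W[...,2]<.16)&(dd>0)&(np.hypot(W[...,0]-.654,W[...,1]-.205)<.03)
    q=W[m]
    if len(q)>10:print(n,len(q),cv2.minAreaRect((q[:,:2]*1000).astype(np.float32)),cv2.fitLine((q[:,:2]*1000).astype(np.float32),2,0,.01,.01).ravel())
cv2.imwrite("pics/tight.png",np.hstack(out)[:,:,::-1])
E
```

```text
-25
t 9.875 pos [0.5725 0.2395 0.1338] F [-8.7  3.7  4.3] T [0.66 1.54 0.31] w 0.257 j [-0.91  0.53  0.61  1.74 -0.36  1.    1.01] 
shift [ 0.36  0.04 -0.02] rot [-0.009  0.001  0.04 ]
-30
t 9.875 pos [0.5725 0.2395 0.1338] F [-8.7  3.7  4.3] T [0.66 1.54 0.31] w 0.257 j [-0.91  0.53  0.61  1.74 -0.36  1.    1.01] 
shift [ 1.12  0.1  -0.02] rot [-0.008  0.002  0.127]
top 85 ((653.3441162109375, 204.36534118652344), (25.080448150634766, 32.05550765991211), 1.0884311199188232) [ 1.1186201e-01 -9.9372375e-01  6.5072894e+02  2.0439107e+02]
scene 94 ((653.8109741210938, 204.4056396484375), (21.795888900756836, 31.625171661376953), 0.8125098943710327) [ 7.4118450e-03 -9.9997252e-01  6.5463983e+02  2.0395840e+02]
```

View pics/tight.png

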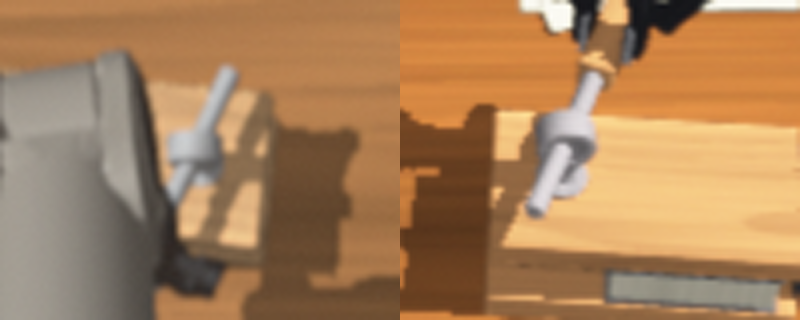

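The loop has turned to roughly 90–96° against the press y at 85.4°, so a few degrees are left. I'll continue in small steps.

>>> {"method": "move_arm", "body": {"deltas": [1.5,0.4,0,0,0,0,0.04,1.5,0.7,0,0,0,0,0.08,1.5,0.7,0,0,0,0,0.08]}}

```text
t: 10.35
position: [0.5756, 0.2458, 0.1338]
orientation: [-0.003, 0.854, 0.52, -0.003]
force: [-8.4, 3.1, 2.8]
grip_width: 0.257
```

>>> {"method": "move_arm", "body": {"deltas": [1.5,0.3,0,0,0,0,0.04,1.5,0.3,0,0,0,0,0.04]}}

```text
t: 10.6
position: [0.5772, 0.2488, 0.1339]
orientation: [-0.003, 0.864, 0.503, -0.002]
force: [-6.4, 4.8, 2.1]
grip_width: 0.254
```

```bash
cat >> h.py <<'E'
def loopang(tag):
    out=[]
    for n,(a,b,c,d) in (("top",(220,100,320,180)),("scene",(320,190,420,270))):
        p,dd=vision.capture(n);out.append(cv2.resize(p[b:d,a:c],(400,320),interpolation=cv2.INTER_CUBIC))
        W=cloud(n,dd)
        for zl in(.134,.138):
            m=(W[...,2]>zl)&(W[...,2]<.16)&(dd>0)&(np.hypot(W[...,0]-.654,W[...,1]-.205)<.03);q=(W[m][:,:2]*1000).astype(np.float32)
            if len(q)<10: continue
            l=cv2.fitLine(q,2,0,.01,.01).ravel();print(n,zl,len(q),"yang",np.degrees(np.arctan2(l[1],l[0]))%180,"rect",cv2.minAreaRect(q))
    cv2.imwrite(f"pics/{tag}.png",np.hstack(out)[:,:,::-1])
E
python3 - <<'E'
from h import *
c=np.array([.654,.2055]);r=.088
for a in (-30,-35):
    t=np.radians(a);print(a);go(c[0]-r*np.cos(t),c[1]-r*np.sin(t),.134,a)
loopang("tight2")
E
```

```text
-30
t 10.6 pos [0.5772 0.2488 0.1339] F [-6.4  4.8  2.1] T [0.62 1.32 0.27] w 0.254 j [-0.93  0.55  0.63  1.72 -0.38  1.01  0.9 ] 
shift [ 0.09  0.01 -0.01] rot [-0.007  0.001  0.007]
-35
t 10.6 pos [0.5772 0.2488 0.1339] F [-6.4  4.8  2.1] T [0.62 1.32 0.27] w 0.254 j [-0.93  0.55  0.63  1.72 -0.38  1.01  0.9 ] 
shift [ 0.86  0.05 -0.01] rot [-0.007  0.001  0.095]
top 0.134 81 yang 81.71248 rect ((651.9898071289062, 205.394287109375), (24.46578025817871, 29.592300415039062), 7.75253438949585)
top 0.138 58 yang 96.20364 rect ((650.5636596679688, 205.25990295410156), (17.297626495361328, 29.271175384521484), 2.078040838241577)
scene 0.134 88 yang 84.23095 rect ((653.145751953125, 204.37860107421875), (22.778947830200195, 31.701536178588867), 0.9023815393447876)
scene 0.138 61 yang 120.36637 rect ((653.2229614257812, 206.19775390625), (22.67327880859375, 23.976947784423828), 73.04606628417969)
```

>>> {"method": "move_arm", "body": {"deltas": [1.5,0.4,0,0,0,0,0.045,1.5,0.4,0,0,0,0,0.045]}}

```text
t: 10.95
position: [0.5789, 0.2519, 0.1338]
orientation: [-0.002, 0.875, 0.484, -0.003]
force: [-8.2, 2.5, 2.5]
grip_width: 0.255
```

>>> {"method": "move_arm", "body": {"deltas": [1.5,0.4,0,0,0,0,0.045,1.5,0.4,0,0,0,0,0.045]}}

```text
t: 11.2
position: [0.5807, 0.2546, 0.1337]
orientation: [-0.002, 0.885, 0.465, -0.004]
force: [-8.7, 1.9, 3.4]
grip_width: 0.26
```

```bash
python3 - <<'E'
from h import *
c=np.array([.654,.2055]);r=.088
for a in (-35,):
    t=np.radians(a);print(a);go(c[0]-r*np.cos(t),c[1]-r*np.sin(t),.134,a)
loopang("tight3")
E
```

```text
-35
t 11.2 pos [0.5807 0.2546 0.1337] F [-8.7  1.9  3.4] T [0.19 1.58 1.02] w 0.26 j [-0.95  0.57  0.65  1.7  -0.4   1.02  0.81] 
shift [ 0.18  0.02 -0.03] rot [-0.007  0.005  0.008]
top 0.134 88 yang 99.81023 rect ((648.2723388671875, 204.32574462890625), (29.350412368774414, 38.48490905761719), 20.42464256286621)
top 0.138 58 yang 87.707344 rect ((649.37939453125, 203.84890747070312), (20.730091094970703, 26.170034408569336), 2.5274465084075928)
scene 0.134 89 yang 77.74557 rect ((653.7080688476562, 206.3258819580078), (29.701786041259766, 23.556026458740234), 86.14078521728516)
scene 0.138 65 yang 54.97054 rect ((653.8952026367188, 207.1573486328125), (26.95254135131836, 23.765064239501953), 87.13318634033203)
```

View pics/tight3.png

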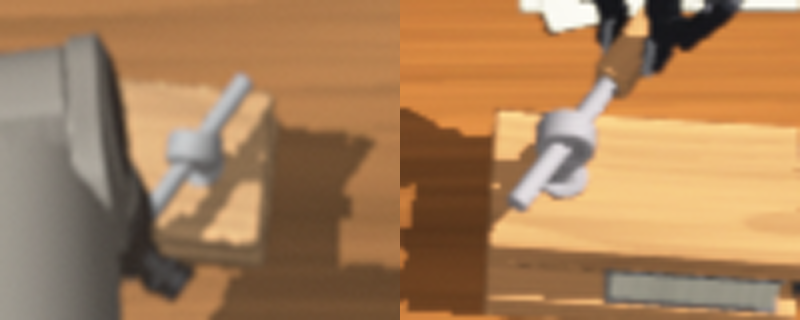

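The moment jumped to 1.0 N m, and in the picture the loop runs parallel to the board's long edge, so it looks to be at the stop. I'll swing the bar back to the middle of its play to unload it and check the loop angle.

>>> {"method": "move_arm", "body": {"deltas": [1.5,0,0,0,0,0,0,1.5,-1.1,0.1,0,0,0,-0.13,1.5,-2.1,0.3,0,0,0,-0.25,1.5,-3.2,0.7,0,0,0,-0.38,1.5,-4.0,1.0,0,0,0,-0.48]}}

```text
t: 11.92
position: [0.5698, 0.2135, 0.1345]
orientation: [0.0, 0.75, 0.661, 0.0]
force: [-0.1, 0.3, -0.2]
grip_width: 0.25
```

```bash
python3 - <<'E'
from h import *
c=np.array([.654,.2055]);r=.088
for a in (-5,):
    t=np.radians(a);print(a);go(c[0]-r*np.cos(t),c[1]-r*np.sin(t),.134,a)
loopang("tight4")
p,_=vision.capture("top");q,_=vision.capture("scene")
cv2.imwrite("pics/tight5.png",np.hstack([cv2.resize(p[120:160,250:290],(400,400),interpolation=cv2.INTER_CUBIC),cv2.resize(q[210:250,340:380],(400,400),interpolation=cv2.INTER_CUBIC)])[:,:,::-1])
E
```

```text
-5
t 11.925 pos [0.5698 0.2135 0.1345] F [-0.1  0.3 -0.2] T [-0.03  0.06  0.04] w 0.25 j [-0.84  0.49  0.55  1.77 -0.3   0.97  1.28] 
shift [-0.07 -0.34  0.05] rot [ 0.     0.    -0.039]
top 0.134 19 yang 9.124036 rect ((655.5237426757812, 192.2962188720703), (31.215333938598633, 8.125775337219238), 1.1582003831863403)
scene 0.134 93 yang 89.75289 rect ((655.6971435546875, 205.84390258789062), (32.92181396484375, 33.45469284057617), 30.710968017578125)
scene 0.138 65 yang 66.315216 rect ((653.4138793945312, 205.17823791503906), (22.48019790649414, 25.27691078186035), 7.061260223388672)
```

View pics/tight4.png

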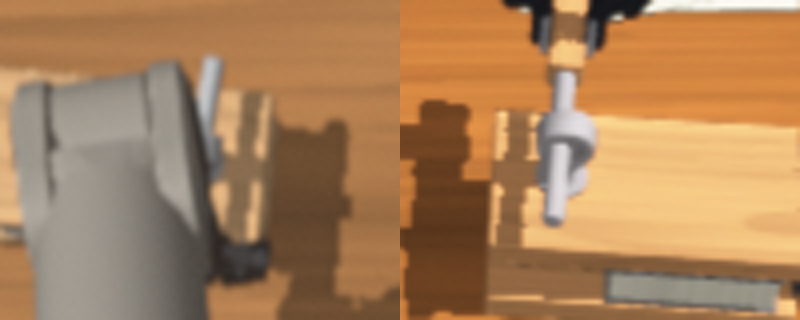

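The load is zero, the rod is centred in the loop and the loop hasn't turned back. I'll draw the bar straight out.

>>> {"method": "move_arm", "body": {"deltas": [1.5,0,-2,0,0,0,0,1.5,0,-4,0,0,0,0,1.5,0,-6,0,0,0,0,1.5,0,-8,0,0,0,0,1.5,0,-10.5,0,0,0,0]}}

```text
t: 12.75
position: [0.4657, 0.2284, 0.1344]
orientation: [0.0, 0.752, 0.659, 0.0]
force: [0.6, 0.4, -1.0]
grip_width: 0.252
```

>>> {"method": "move_arm", "body": {"deltas": [1.5,-2,-0.5,-2,0,0,0,1.5,-8,-0.5,-4,0,0,0,1.5,-14,0,-4,0,0,-0.1,1.5,-20,0,-4,0,0,-0.2,1.5,-20,0,-4,0,0,-0.3]}}

```text
t: 13.38
position: [0.4391, 0.0248, 0.1745]
orientation: [0.0, 0.647, 0.762, -0.0]
force: [0.1, 1.3, -1.0]
grip_width: 0.258
```

```bash
python3 - <<'E'
from h import *
go(.553,-.224,.16,11.65)
loopang("out")
for n in("top","scene"):
    p,d=vision.capture(n);W=cloud(n,d);m=(W[...,2]>.112)&(W[...,2]<.16)&(d>0)&(np.hypot(W[...,0]-.654,W[...,1]-.205)<.03)
    print(n,m.sum(),cv2.minAreaRect((W[m][:,:2]*1000).astype(np.float32)))
E
```

```text
t 13.375 pos [0.4391 0.0248 0.1745] F [ 0.1  1.3 -1. ] T [0.12 0.02 0.07] w 0.258 j [-0.8   0.12  0.7   2.12 -0.09  0.94  1.68] 
shift [-26.4    7.2    1.46] rot [-0.    0.   -0.04]
top 0.134 82 yang 86.82437 rect ((650.1190185546875, 204.51007080078125), (32.170860290527344, 18.5567569732666), 89.009765625)
top 0.138 56 yang 77.190315 rect ((650.400146484375, 203.9223175048828), (27.428922653198242, 17.8280086517334), 89.41374969482422)
scene 0.134 94 yang 85.931465 rect ((654.3644409179688, 205.10372924804688), (32.37286376953125, 22.115253448486328), 86.17957305908203)
scene 0.138 60 yang 120.73275 rect ((654.3468627929688, 204.84170532226562), (22.25208282470703, 22.113601684570312), 86.19194030761719)
top 125 ((650.5193481445312, 205.07444763183594), (37.373355865478516, 20.587316513061523), 86.64517211914062)
scene 174 ((654.12841796875, 204.65904235839844), (35.8188591003418, 23.012826919555664), 85.18528747558594)
```

View pics/out.png

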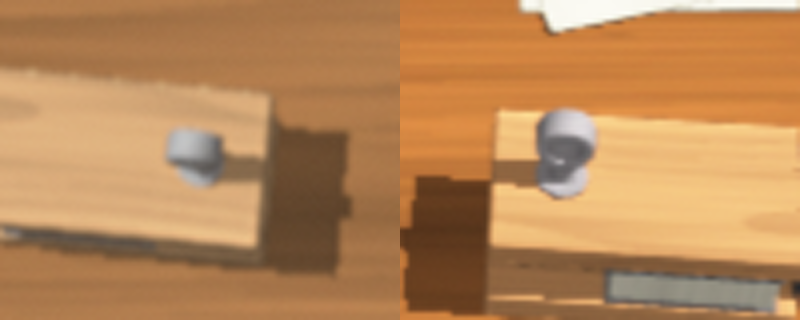

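The bar is out. The loop's y measures 85.2–86.6° against the press edge at 85.0–85.8°, so it's tight. Now I'll return the bar to its original place.

>>> {"method": "move_arm", "body": {"deltas": [1.5,-5.5,1.4,0,0,0,-0.02,1.5,-11,2.9,0,0,0,-0.04,1.5,-16.5,4.4,0,0,0,-0.04,1.5,-22,5.9,0,0,0,-0.04,1.5,-26.4,7.2,0,0,0,-0.04]}}

```text
t: 14.2
position: [0.5571, -0.2189, 0.1738]
orientation: [0.0, 0.629, 0.777, -0.0]
force: [0.6, 0.1, -1.2]
grip_width: 0.255
```

>>> {"method": "move_arm", "body": {"deltas": [1.5,0,0,4,0,0,0,1.5,0,0,8,0,0,0,1.5,0,0,10,0,0,0,1.5,0,0,10,0,0,0]}}

```text
t: 14.7
position: [0.5552, -0.2167, 0.0729]
orientation: [-0.001, 0.629, 0.778, -0.001]
force: [-0.2, 1.2, -1.6]
grip_width: 0.257
```

```bash
python3 -c "
from h import *
go(.554,-.2238,.027,11.65)"
```

```text
t 14.7 pos [ 0.5552 -0.2167  0.0729] F [-0.2  1.2 -1.6] T [-0.05 -0.02  0.03] w 0.257 j [-0.18  0.59  0.65  1.84 -0.45  0.87  2.47] 
shift [-0.67 -0.26  4.59] rot [-0.003 -0.001  0.008]
```

>>> {"method": "move_arm", "body": {"deltas": [1.5,-0.6,-0.2,2.5,0,0,0,1.5,-0.6,-0.2,4,0,0,0,1.5,-0.6,-0.2,4.6,0,0,0,1.5,-0.6,-0.2,4.6,0,0,0]}}

```text
t: 15.2
position: [0.5553, -0.2239, 0.0286]
orientation: [0.0, 0.629, 0.778, 0.0]
force: [0.9, 0.7, -1.0]
grip_width: 0.256
```

```bash
python3 -c "
from h import *
go(.554,-.2238,.027,11.65)"
```

```text
t 15.2 pos [ 0.5553 -0.2239  0.0286] F [ 0.9  0.7 -1. ] T [-0.02  0.   -0.03] w 0.256 j [-0.14  0.65  0.61  1.86 -0.5   0.79  2.52] 
shift [ 0.04 -0.13  0.16] rot [ 0.    -0.     0.007]
```

>>> {"method": "move_arm", "body": {"deltas": [1.5,0,0,0.15,0,0,0,4.5,0,0,0.15,0,0,0,4.5,0,0,0.15,0,0,0,4.5,0,0,0.15,0,0,0,4.5,0,0,0.15,0,0,0]}}

```text
t: 15.82
position: [0.555, -0.2242, 0.0269]
orientation: [0.0, 0.629, 0.777, 0.0]
force: [0.2, -0.1, -0.1]
grip_width: 0.529
```

>>> {"method": "move_arm", "body": {"deltas": [4.5,0,0,-3,0,0,0,4.5,0,0,-8,0,0,0,4.5,0,-5,-14,0,0,0,4.5,0,-10,-18,0,0,0,4.5,0,-12,-20,0,0,0]}}

```text
t: 16.45
position: [0.4357, -0.2503, 0.2283]
orientation: [0.0, 0.63, 0.777, 0.0]
force: [1.3, 0.7, 1.0]
grip_width: 0.524
```

```bash
python3 - <<'E'
from h import *
go(.554,-.2238,.027,11.65)
for n,r in(("top",(392,115,440,203)),("scene",(190,203,225,272))):
    p,d=vision.capture(n);np.savez(n+"4.npz",p=p,d=d)
    b=bar(n,p,r)
    for k in b:print(n,k,b[k])
    W=cloud(n,d);m=(W[...,2]>.112)&(W[...,2]<.16)&(d>0)&(np.hypot(W[...,0]-.654,W[...,1]-.205)<.03)
    print(n,m.sum(),cv2.minAreaRect((W[m][:,:2]*1000).astype(np.float32)))
    if n=="scene": cv2.imwrite("pics/fin.png",cv2.resize(p[140:300,130:290],(600,600),interpolation=cv2.INTER_CUBIC)[:,:,::-1])
    for t in(-20,0,20,50,85,120,140):
        a=np.radians(11.65);x,y=.5525+t/1000*np.cos(a)*1,-.2253+t/1000*np.sin(a)
        k=np.hypot(W[...,0]-x,W[...,1]-y)<.004;print(t,W[k][:,2].max().round(3) if k.any() else None,end=" ")
    print()
E
```

```text
t 16.45 pos [ 0.4357 -0.2503  0.2283] F [1.3 0.7 1. ] T [ 0.03 -0.09 -0.02] w 0.524 j [-0.3   0.21  0.85  1.92 -0.18  1.08  2.4 ] 
shift [ 0.14 12.1  20.14] rot [ 0.001 -0.     0.005]
top handle (array([434.2, 133.1]), array([ 692.1, -265.6], dtype=float32), ((668.3148803710938, -254.3403778076172), (49.45505142211914, 156.0950927734375), 89.05729675292969))
top rod (array([413.4, 150.1]), array([ 643.1, -206.4], dtype=float32), ((643.7593994140625, -206.27027893066406), (115.00980377197266, 17.602537155151367), 11.17459487915039))
top 122 ((650.72412109375, 204.51336669921875), (38.012203216552734, 19.399396896362305), 85.12444305419922)
-20 0.031 0 0.032 20 0.033 50 0.028 85 0.027 120 0.026 140 0.024 
scene handle (array([203.6, 219.7]), array([ 558.5, -222.9], dtype=float32), ((559.4686279296875, -221.9267578125), (83.44298553466797, 27.260112762451172), 9.543644905090332))
scene rod (array([205.1, 247.9]), array([ 648.2, -206.2], dtype=float32), ((647.0557861328125, -206.35696411132812), (120.24248504638672, 14.997159957885742), 11.458413124084473))
scene 180 ((653.1171875, 204.58160400390625), (35.23224639892578, 25.02623748779297), 87.99772644042969)
-20 0.03 0 0.028 20 0.031 50 0.023 85 0.025 120 0.025 140 0.025
```

View pics/fin.png

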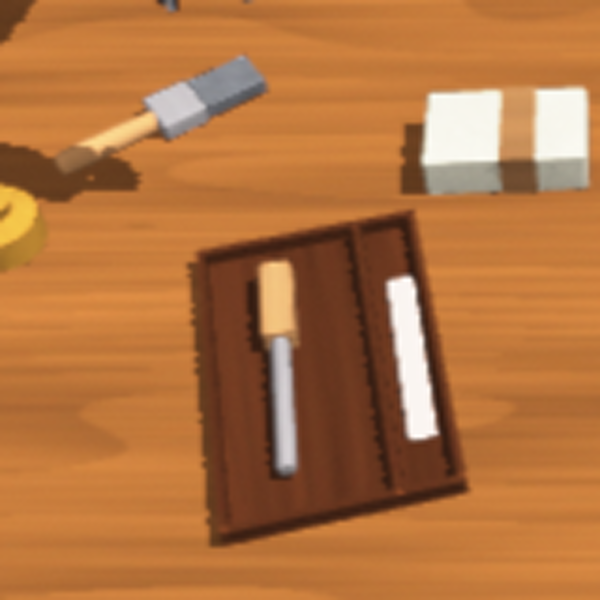

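The bar lies flat in the wide bay, and the brush, parcel and folder are where they were. I'll let the arm settle and hand in.

>>> {"method": "move_arm", "body": {"deltas": [4.5,0,0,0,0,0,0,4.5,0,0,0,0,0,0,4.5,0,0,0,0,0,0]}}

```text
t: 16.92
position: [0.4379, -0.2486, 0.2258]
orientation: [-0.001, 0.629, 0.778, -0.001]
force: [-0.8, 0.1, 0.5]
grip_width: 0.526
```

```bash
python3 -c "
from rig import workorder
print(workorder.job_done())"
```

```text
the job is handed in; nothing more can be done
None
```

I tightened the press with the bar, drew the bar out, laid it back in the tray's wide compartment and handed the job in at about 17 s. No verdict was reported.

- **Eye:** I put the rod through the loop at about 0.96 rad of slack and turned it clockwise until the moment jumped to about 1.0 N m, which I took as the stop. After the bar was out, the loop's flat plane measured 85.2° and 86.6° in the two views. The press's long edge measured 85.0° and 85.8°. In the last pictures the loop read 85.1° and 88.0°, so the second reading is off by up to 3°, still inside the 0.1 rad limit.
- **Bar:** It lies flat within about 2–4 mm of where it started. Its surface heights fit a bar lying on the floor, and the gripper is clear at about 0.23 m.
- **Other things:** The last scene picture shows the brush, parcel and bone folder looking unmoved; I did not measure them.
- **One disagreement:** While tightening, the bar swung about 0.5 rad from the loop's axis, more than the stated play of about 0.35 rad but under the 0.6 rad limit. The eye's angle during the turn was noisy in the pictures, so the stop rests on the moment jump and the later loop readings.

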